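# Reload the garage tag printer and pull its spent ribbon cassette

## Robot

A 6-joint arm with a two-finger parallel gripper is mounted at the origin on the work surface. World frame = base frame: x ahead of the robot, y to its left, z up, the work surface at z = 0. Lengths are in m, angles in rad, forces in N, time in s.
With the tool pointing down it reaches from about 0.25 to 0.725 m from the base axis. Payload 4 kg.
Tool frame: the origin (TCP) lies between the finger pads; the fingertips stand 11 mm ahead of it and the grasp point (between the pads) lies 8 mm behind it (bot.tip_extent is the distance from the TCP to the fingertips, in m); z points along the fingers, y is the line along which they close (so a half turn about z gives the same grasp; the last joint's range is limited). The gripper opens to 85 mm and grips with 20 to 120 N. Pads are 22 mm wide; open, the fingers measure 114 mm over their backs; the gripper's body (76 mm by 85 mm) begins 54 mm behind the grasp point. The pads swing forward as they close: fully open they stand 13 mm farther back than shut.
Start: joints at [-1.254, 0.241, 0.005, 1.335, 0, 1.571], TCP at [0.156, -0.475, 0.242] pointing down, gripper open.
Joint ranges: [-2.72, 2.72], [-1.05, 1.87], [-1.09, 1.28], [-1.99, 2.15], [-1.42, 1.44], [-3.14, 3.14]. Speed limits (rad/s): [2.79, 2.79, 3.14, 3.14, 3.14, 3.14].

## Interface

Orientations are given as a unit quaternion [x, y, z, w].
In Python, from workcell import bot gives the robot as it stands. The module is installed in compiled form; this text tells all that it offers.
- The arm moves only by the tool drive_tool, never from a script. Its argument "rows" is a list of rows, each an object of numbers: "dx", "dy", "dz": the shift along the tool's x, y, z in units of 50 mm (1.0 is 50 mm); "wx", "wy", "wz": the turn, a rotation vector about the tool's x, y, z in units of 5 degrees (1.0 is 5 degrees); "hand": the finger opening in mm, from 0 to 85.4. A call has 1 to 20 rows; each row is the pose to reach, as a shift and turn from the pose commanded when the call began, along the tool's axes at that moment; what a row does not reach only later rows make up. A row lasts 1/10 s, in which the tool goes at most 50 mm and 8.59 degrees, less where a joint would pass 70% of its speed; a pose out of reach is approached as far as the arm can. A call with a gripper value outside its range is refused whole. The fingers move at their own pace and stop on an object; the grip force is fixed at half the most. Time passes only in rows, so rows that repeat a pose let the fingers close. It gives the time, the measured TCP pose, the force, the opening and the grip force at its end, in the units of the state.
- bot.get_obs(): the state, without advancing time (a new reading comes with each control period).
- bot.camera(name): name is "scene" or "top" or "wrist"; returns the picture (400x640x3 uint8, red, green, blue); there is no depth.
- bot.get_calibration(name): a dict with "vfov" (degrees; the focal length in pixels is half the picture's height over the tangent of half this angle, whatever the lens; pixels are square), "cx", "cy" (the principal point, pixels), "origin" and "rotation" of the camera in the world; the wrist camera has in their place "mount" (4x4, takes a point from camera to tool coordinates, whose origin is the TCP and whose axes are the flange's). Camera axes: x right, y up, looking along -z (the intrinsics and any distortion apply to the point x, -y, -z); pixel columns grow to the right and rows downward; lengths in m; the calibration is good to about 2 mm. A picture is of the moment at which its call begins: read the wrist's pose just before it. get_calibration takes no time and is no camera call.
- bot.job_done(): hands the job in; it is judged then, once.
Trained networks look in the newest picture that a camera, given by its name, has taken for a name from the list of things; names that differ only in an ending like _2 or _b are one class to them, and where a whole thing is asked for, a point or a joint stands for the part that bears it (a point fixed in the world has none). Each returns a list of dicts, best first, with "score" (0 to 1); they miss things now and then, are a little off and sometimes report something else, mostly with a low value. They report only what shows in the picture. A call takes as long as a camera call.
- bot.look_for(camera, thing): "extent" ([centre column, centre row, width, height] in pixels, round what is visible of it).
- bot.outline_of(camera, thing): "region" (400x640 bool, what is visible of it) and "extent" ([centre column, centre row, width, height] in pixels, round what is visible of it).
The state is a dict: "clock": time; "joint_pos": joint angles; "joint_vel": joint speeds; "tau": joint torques, N m; "eef_pos": TCP position; "tool_rot": TCP orientation; "ft_force": force on the tool from outside, world axes, zero at the start; "ft_torque": the same for the moment, N m; "grip_width": finger opening in m; "grasp_force": force on a finger pad.
Only numpy, scipy, OpenCV 4.12 (cv2) and the standard library are available. Lean on these libraries where they do the work, as an engineer would, in place of code of your own. Each camera call takes 0.05 s, during which the arm holds its last target. There are 200 camera calls.

## Task

Reload the tag printer on the garage bench: first take the full roll of tags, put it over the printer's upright spindle and lower it in the fingers until it sits flat on the deck (do not drop it on), then let go of it. Then pinch the two yellow side catches of the red-topped cassette together so that it unhooks, lift it straight up out of its bay, and finish while still holding it upright by its pinched catches, about 15 cm above where it sat. Leave the blue-topped cassette in its bay and do not disturb the other things on the bench.

Things in the scene. Friction and masses are not known exactly. Their poses are not given: they have to be found in the camera images.
- printer: Grey tag printer, fixed, 250 (x) by 320 (y) mm; flat deck 40 mm above the bench. Origin under its middle at bench height, z up, y from the bays towards the spindle. Spindle at x 0, y +85 mm; bay centres at x -50 and +50, y -70 mm. Each bay is a dark frame 69 (x) by 80 (y) mm outside, rim 45 mm above the deck; a low hood (x +91 to +123 mm) rises 35 mm.
- spindle (a point): Foot of the printer's steel spindle on the deck (40 mm above the bench). The spindle is an upright round post, 20 mm diameter, 42 mm high, its top 8 mm tapered to 10 mm diameter. Axes as the printer's.
- roll_full: Full white roll of tags with a brown core, rigid, standing on the bench, axis upright: 58 mm outside diameter, 50 mm high, through hole 26 mm diameter, about 0.14 kg. Origin at the centre of its underside, z along its axis. It stands in either of two places left of the printer, the spent roll in the other.
- roll_spent: Nearly used-up roll, thinner: 38 mm outside diameter, 50 mm high, same hole. Not to be disturbed.
- cassette_red: Spent ribbon cassette, red top: black block 56 (x) by 40 (y) by 70 (z) mm, about 0.2 kg, on the deck in either bay with 1.5 mm play. Origin at the centre of its underside, axes as the printer's. Yellow catch plates on its +y and -y sides, outer faces 62 mm apart when free, 50 mm pressed home. Pinch them along y, fingertips above the bay rim (45 mm above the underside, 40 mm out in y).
- cassette_blue: Good ribbon cassette with a blue top, otherwise identical, in the other bay. Leave it in place.
- red_catch_a (a joint): Travel of the catch on the red cassette's +y side: 0 out, 0.006 m fully in. Sprung outwards: about 2.5 N to start, 6 N fully in; springs back if let go. The hook at its foot sits under a lip of the bay and keeps the cassette from lifting until the catch is pressed in about 4 mm. A grip of about 25 N presses both home and carries the cassette.
- red_catch_b (a joint): The same for the catch on the red cassette's -y side: 0 out, 0.006 m fully in.
- red_catch_a_pad (a point): Middle of the ribbed outer face of the red cassette's +y catch, 66 mm above the cassette's underside. The catch plate is 24 mm wide (x), 4 mm thick and reaches from 8 to 80 mm above the underside, so its top 35 mm stand clear above the bay rim.
- red_catch_b_pad (a point): The same point on the red cassette's -y catch.
- screwdriver: Red-handled screwdriver, 200 mm, lying on the bench to the right. Bystander.
- spanner: Steel spanner, 180 mm, lying on the bench to the right. Bystander.
- mug: Blue mug, 80 mm diameter, 95 mm high, on the left. Bystander.

How it is judged:
On the way, in this order (a step that is already met when the one before it is completed fails the run):
1. the full roll is on the spindle, lowered in the fingers to within 15 mm of the deck (horizontal distance between roll_full and spindle below 0.006 m and z of roll_full in the frame of spindle below 0.015 m and contact force between the fingers and roll_full above 0.5 N), for 0.05 s.
2. the full roll sits flat on the deck on the spindle, let go (horizontal distance between roll_full and spindle below 0.006 m and z of roll_full in the frame of spindle below 0.004 m and angle between roll_full's own z axis and vertical below 0.1 rad and contact force between the fingers and roll_full below 0.1 N), for 0.2 s.
3. both catches of the red cassette are pressed in while it still sits in its bay (value of joint each of red_catch_a, red_catch_b above 0.003 m and z of cassette_red in the frame of printer below 0.048 m and contact force between the fingers and cassette_red above 1 N), for 0.1 s.
At the end, for the whole second after the job is handed in: Red cassette held still by its two catches (each pressed over 3 mm), within 20 degrees of upright, underside 100 to 240 mm above the deck, touching neither printer nor blue cassette; full roll upright on the spindle, within 4 mm of the deck, untouched; blue cassette within 8 mm of its start (all of step 2 and height (world z) of cassette_red between 0.14 and 0.28 m and angle between cassette_red's own z axis and vertical below 0.35 rad and linear speed of cassette_red below 0.03 m/s and value of joint each of red_catch_a, red_catch_b above 0.003 m and contact force between the fingers and cassette_red above 1 N and contact force between cassette_red and printer below 0.1 N and contact force between cassette_red and cassette_blue below 0.1 N and distance of cassette_blue from where it was at the start of the episode below 0.008 m); the arm keeps its last pose, push and grip.
It fails at once if the blue cassette is pulled out or shifted (distance of cassette_blue from where it was at the start of the episode above 0.012 m).
It fails at once if a bystander is disturbed (distance of roll_spent from where it was at the start of the episode above 0.03 m or distance of any of screwdriver, spanner, mug from where it was at the start of the episode above 0.04 m).
It also fails if it takes over 64 s, if anything falls off the work surface, if the arm or the gripper's body presses on something with over 40 N, if the wrist force passes 120 N, or if a joint passes its speed limit or range.

## Working session

There is one attempt and no reset: what is moved stays moved. The work goes in short steps, Python scripts to look and compute and a tool call to move; the robot and the scene stay as the last step left them, time stands still between calls to the robot, and variables do not carry over. Pictures are saved under pics/ and viewed, at most 10 in all, crops included, and the job is handed in when it is done.

Besides the shell and the picture viewer there is one more tool, called after ">>>" as a command line: name --argument value ..., lists and objects as JSON in quotes. drive_tool: Moves the arm, as the interface text tells. Its arguments: {"type":"object","properties":{"rows":{"type":"array","items":{"type":"object","properties":{"dx":{"type":"number"},"dy":{"type":"number"},"dz":{"type":"number"},"wx":{"type":"number"},"wy":{"type":"number"},"wz":{"type":"number"},"hand":{"type":"number"}}}}},"required":["rows"]}

```bash
mkdir -p pics; cat > h.py <<'E'
import numpy as np, cv2
from workcell import bot
from scipy.spatial.transform import Rotation as R
def cam(name,obs=None):
    c=bot.get_calibration(name); f=200/np.tan(np.radians(c['vfov'])/2)
    if 'mount' in c:
        o=obs or bot.get_obs(); M=np.array(c['mount']); T=np.eye(4)
        T[:3,:3]=R.from_quat(o['tool_rot']).as_matrix(); T[:3,3]=o['eef_pos']; W=T@M
        return f,c['cx'],c['cy'],W[:3,3],W[:3,:3],c
    return f,c['cx'],c['cy'],np.array(c['origin']),np.array(c['rotation']),c
def ray(C,u,v,z):
    f,cx,cy,o,Rm,_=C
    d=Rm@np.array([(u-cx)/f,-(v-cy)/f,-1]); return o+d*(z-o[2])/d[2]
def proj(C,p):
    f,cx,cy,o,Rm,_=C
    q=Rm.T@(np.array(p)-o); return np.array([cx+f*q[0]/-q[2],cy-f*q[1]/-q[2]])
def save(n,im): cv2.imwrite('pics/'+n,im[:,:,::-1])
E
python3 - <<'E'
from h import *
np.set_printoptions(precision=4,suppress=True)
for n in ['top','scene','wrist']:
    im=bot.camera(n); save(n+'0.png',im); C=cam(n); print(n,C)
    for t in ['printer','roll_full','roll_spent','cassette_red','cassette_blue','mug']:
        if n=='wrist':continue
        print(t,[(round(d['score'],2),np.round(d['extent'],1)) for d in bot.look_for(n,t)[:3]])
print(bot.get_obs())
E
python3 -c "
import cv2,numpy as np
a=cv2.imread('pics/top0.png');cv2.imwrite('pics/a.png',a)"
```

```text
top (np.float64(485.3289458003502), 311.7576000958766, 193.29914539500882, array([0.3375, 0.0025, 1.7077]), array([-0.0408,  0.0395,  0.7142, -0.6977]), {'vfov': 44.792298905870716, 'cx': 311.7576000958766, 'cy': 193.29914539500882, 'origin': array([0.3375, 0.0025, 1.7077]), 'rotation': array([-0.0408,  0.0395,  0.7142, -0.6977])})
printer [(0.77, array([332.6, 178.9, 109.9, 104.9]))]
roll_full [(0.75, array([233.1, 217.6,  21.2,  18.5]))]
roll_spent [(0.52, array([242.2, 182.8,  11.1,  11.7]))]
cassette_red [(0.7, array([357.8, 182.8,  20.3,  23.1]))]
cassette_blue [(0.53, array([345.8, 158. ,  23.4,  20. ]))]
mug [(0.78, array([168.2, 197. ,  31. ,  27.6]))]
scene (np.float64(465.2808516237838), 315.163725022787, 193.4080624511973, array([1.4473, 0.1132, 1.0647]), array([0.2482, 0.2737, 0.6845, 0.6284]), {'vfov': 46.52069986026507, 'cx': 315.163725022787, 'cy': 193.4080624511973, 'origin': array([1.4473, 0.1132, 1.0647]), 'rotation': array([0.2482, 0.2737, 0.6845, 0.6284])})
printer [(0.91, array([284.8, 222.3, 131.9,  91.3]))]
roll_full [(0.72, array([399.2, 195.7,  23.3,  23.3]))
[... 519 characters left out ...]
54378950394, 'mount': array([[-0.0017,  0.9654,  0.2609,  0.0662],
       [ 1.    ,  0.0014,  0.0015,  0.0011],
       [ 0.001 ,  0.2609, -0.9654, -0.1317],
       [ 0.    ,  0.    ,  0.    ,  1.    ]])})
{'clock': 0.75, 'joint_pos': array([-1.254 ,  0.2406,  0.005 ,  1.3352,  0.    ,  1.5708]), 'joint_vel': array([ 0.0006, -0.0012, -0.0017, -0.0013, -0.0008,  0.0006]), 'tau': array([ -0.0001, -37.2126,  25.2664,   0.0011,   0.0001,  -0.    ]), 'eef_pos': array([ 0.1558, -0.4751,  0.2423]), 'tool_rot': array([0.9875, 0.1577, 0.    , 0.    ]), 'ft_force': array([-0.117 ,  0.3199,  0.3619]), 'ft_torque': array([-0.0289, -0.0171,  0.0412]), 'grasp_force': 0.0, 'grip_width': 0.08542994896019071}
```

View pics/top0.png

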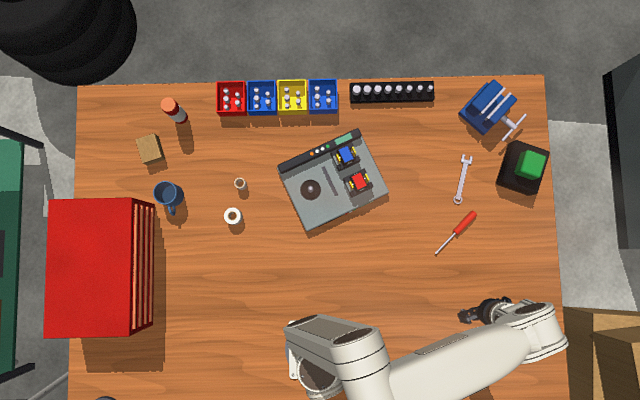

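View pics/scene0.png

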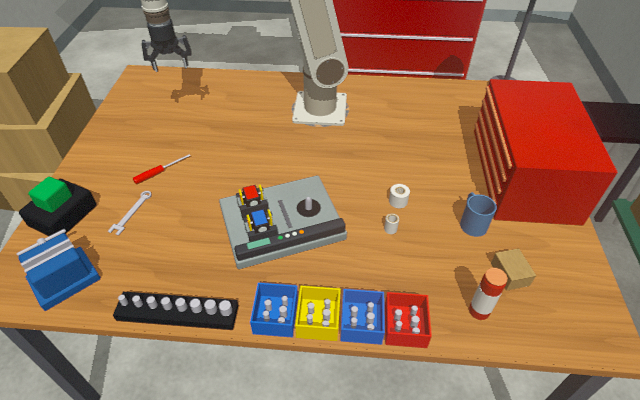

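The top view shows the full roll at (233,216), spent at (240,184), spindle about (311,189), red cassette (358,182), blue (346,156), with the hood at the far side. So red is in the −x bay.

```bash
sed -i "s/np.array(c\['rotation'\])/R.from_quat(c['rotation']).as_matrix()/" h.py
python3 - <<'E'
from h import *
np.set_printoptions(precision=4,suppress=True)
C=cam('top'); S=cam('scene')
for n,u,v,z in [('full',233,215.5,.05),('spent',240,183.5,.05),('spindle_top',311,189,.04),('red',358.5,182,.115),('blue',346,156,.115),('mug',168,194,.095)]:
    print(n,ray(C,u,v,z))
for n,u,v,z in [('full',400,188,.05),('spent',392,217,.05),('spindle_top',308,199,.08),('red',251,190,.115),('blue',260,214,.115)]: print(n,ray(S,u,v,z))
im=cv2.imread('pics/top0.png')[130:240,220:400]; im2=cv2.imread('pics/scene0.png')[165:275,210:420]
cv2.imwrite('pics/z.png',np.vstack([cv2.resize(im,(760,290),interpolation=2),cv2.resize(im2,(760,300),interpolation=2)]))
E
```

```text
full [0.4566 0.2746 0.05  ]
spent [0.5665 0.2499 0.05  ]
spindle_top [0.5428 0.0057 0.04  ]
red [ 0.5532 -0.1522  0.115 ]
blue [ 0.6416 -0.1136  0.115 ]
mug [0.5305 0.4845 0.095 ]
full [0.4492 0.2797 0.05  ]
spent [0.5672 0.2526 0.05  ]
spindle_top [0.5449 0.0095 0.08  ]
red [ 0.5559 -0.1509  0.115 ]
blue [ 0.6425 -0.1105  0.115 ]
```

View pics/z.png

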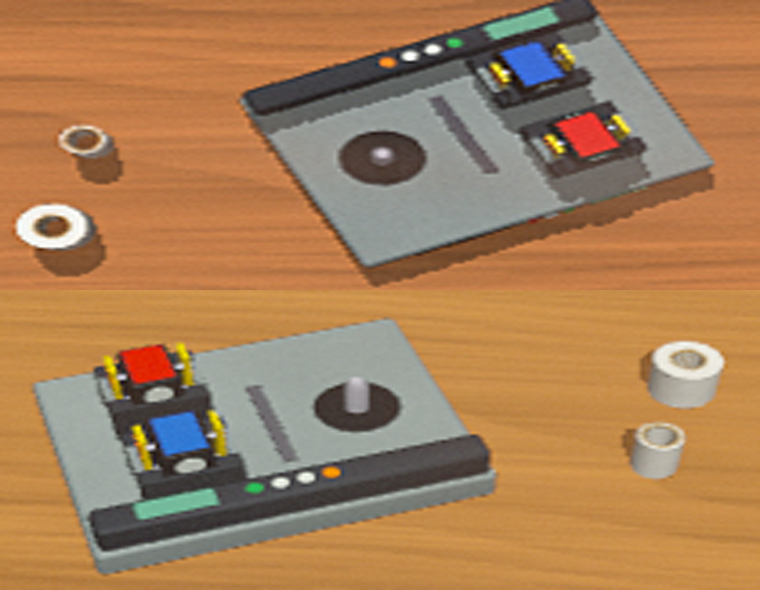

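Top and scene agree to about 6 mm: the full roll is at (.453,.277), the spindle at (.544,.007), the red cassette at (.555,-.152) and the printer yaw is about 24°. I'll move over the roll, turning +35° to stay within the last joint's range, and look with the wrist camera.

>>> drive_tool --rows '[{"dx":5.16,"dy":-6.22,"wz":-7,"hand":85},{"dx":10.32,"dy":-12.44,"wz":-7,"hand":85},{"dx":10.32,"dy":-12.44,"wz":-7,"hand":85},{"dx":10.32,"dy":-12.44,"wz":-7,"hand":85},{"dx":10.32,"dy":-12.44,"wz":-7,"hand":85},{"dx":10.32,"dy":-12.44,"wz":-7,"hand":85},{"dx":10.32,"dy":-12.44,"wz":-7,"hand":85},{"dx":10.32,"dy":-12.44,"wz":-7,"hand":85},{"dx":10.32,"dy":-12.44,"wz":-7,"hand":85},{"dx":10.32,"dy":-12.44,"wz":-7,"hand":85},{"dx":10.32,"dy":-12.44,"wz":-7,"hand":85},{"dx":10.32,"dy":-12.44,"wz":-7,"hand":85},{"dx":10.32,"dy":-12.44,"wz":-7,"hand":85},{"dx":10.32,"dy":-12.44,"wz":-7,"hand":85},{"dx":10.32,"dy":-12.44,"wz":-7,"hand":85},{"dx":10.32,"dy":-12.44,"wz":-7,"hand":85},{"dx":10.32,"dy":-12.44,"wz":-7,"hand":85},{"dx":10.32,"dy":-12.44,"wz":-7,"hand":85},{"dx":10.32,"dy":-12.44,"wz":-7,"hand":85},{"dx":10.32,"dy":-12.44,"wz":-7,"hand":85}]'

```text
invalid input at $.rows[0]: expected keys dx, dy, dz, wx, wy, wz, hand
```

```bash
python3 - <<'E'
from h import *
np.set_printoptions(precision=4,suppress=True)
o=bot.get_obs(); im=bot.camera('wrist'); save('w1.png',im); C=cam('wrist',o)
print(o['clock'],o['eef_pos'],o['tool_rot'],o['joint_pos'])
for t in ['roll_full','roll_spent']:
  for d in bot.outline_of('wrist',t)[:2]:
    print(t,d['score'],d['extent'])
    m=d['region'].astype(np.uint8); 
    c=max(cv2.findContours(m,0,1)[0],key=cv2.contourArea)[:,0]
    print(cv2.fitEllipse(c))
E
```

```text
0.75 [ 0.1558 -0.4751  0.2423] [0.9875 0.1577 0.     0.    ] [-1.254   0.2406  0.005   1.3352  0.      1.5708]
```

View pics/w1.png

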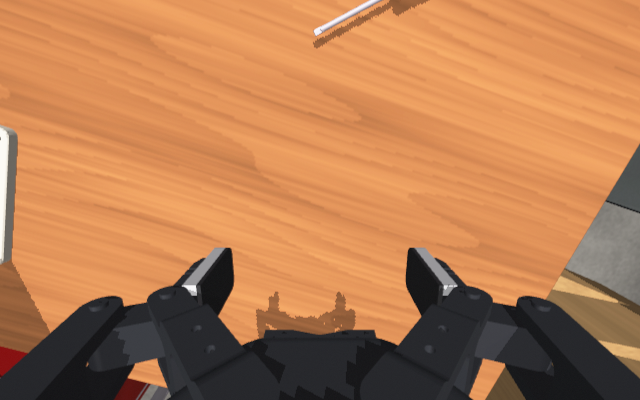

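The call was refused because every key is needed. The picture is still from the start pose: fingers at (210,270) and (430,270), empty bench between them. Resending with all keys.

>>> drive_tool --rows '[{"dx":10.32,"dy":-12.44,"dz":0,"wx":0,"wy":0,"wz":-7,"hand":85},{"dx":10.32,"dy":-12.44,"dz":0,"wx":0,"wy":0,"wz":-7,"hand":85},{"dx":10.32,"dy":-12.44,"dz":0,"wx":0,"wy":0,"wz":-7,"hand":85},{"dx":10.32,"dy":-12.44,"dz":0,"wx":0,"wy":0,"wz":-7,"hand":85},{"dx":10.32,"dy":-12.44,"dz":0,"wx":0,"wy":0,"wz":-7,"hand":85},{"dx":10.32,"dy":-12.44,"dz":0,"wx":0,"wy":0,"wz":-7,"hand":85},{"dx":10.32,"dy":-12.44,"dz":0,"wx":0,"wy":0,"wz":-7,"hand":85},{"dx":10.32,"dy":-12.44,"dz":0,"wx":0,"wy":0,"wz":-7,"hand":85},{"dx":10.32,"dy":-12.44,"dz":0,"wx":0,"wy":0,"wz":-7,"hand":85},{"dx":10.32,"dy":-12.44,"dz":0,"wx":0,"wy":0,"wz":-7,"hand":85},{"dx":10.32,"dy":-12.44,"dz":0,"wx":0,"wy":0,"wz":-7,"hand":85},{"dx":10.32,"dy":-12.44,"dz":0,"wx":0,"wy":0,"wz":-7,"hand":85},{"dx":10.32,"dy":-12.44,"dz":0,"wx":0,"wy":0,"wz":-7,"hand":85},{"dx":10.32,"dy":-12.44,"dz":0,"wx":0,"wy":0,"wz":-7,"hand":85},{"dx":10.32,"dy":-12.44,"dz":0,"wx":0,"wy":0,"wz":-7,"hand":85},{"dx":10.32,"dy":-12.44,"dz":0,"wx":0,"wy":0,"wz":-7,"hand":85},{"dx":10.32,"dy":-12.44,"dz":0,"wx":0,"wy":0,"wz":-7,"hand":85},{"dx":10.32,"dy":-12.44,"dz":0,"wx":0,"wy":0,"wz":-7,"hand":85},{"dx":10.32,"dy":-12.44,"dz":0,"wx":0,"wy":0,"wz":-7,"hand":85},{"dx":10.32,"dy":-12.44,"dz":0,"wx":0,"wy":0,"wz":-7,"hand":85}]'

```text
clock: 2.9
eef_pos: [0.4519, 0.2752, 0.2426]
tool_rot: [0.895, 0.447, -0.0, 0.0]
ft_force: [0.7, 0.4, 0.2]
grip_width: 0.0847
grasp_force: 0.0
```

```bash
python3 - <<'E'
from h import *
np.set_printoptions(precision=4,suppress=True)
o=bot.get_obs(); im=bot.camera('wrist'); save('w2.png',im); C=cam('wrist',o)
print(o['clock'],o['eef_pos'],o['tool_rot'],o['joint_pos'])
print('pred full',proj(C,[.453,.277,.05]),proj(C,[.567,.25,.05]))
for t in ['roll_full','roll_spent']:
  for d in bot.outline_of('wrist',t)[:2]:
    print(t,d['score'],d['extent'])
    m=d['region'].astype(np.uint8); 
    c=max(cv2.findContours(m,0,1)[0],key=cv2.contourArea)[:,0]
    print(cv2.fitEllipse(c))
E
```

```text
2.9 [0.4519 0.2752 0.2426] [ 0.8947  0.4467 -0.0002  0.0001] [ 0.5471  0.2986  0.0837  1.3562 -0.0002  2.7626]
pred full [318.6102 183.6336] [416.1273 141.5008]
roll_full 0.9 [318.4, 179.7, 47.5, 54.3]
((320.6333923339844, 178.65830993652344), (47.66533279418945, 51.6718635559082), 176.5562744140625)
roll_spent 0.9 [413.2, 138.9, 41.6, 34.8]
((412.50469970703125, 137.90748596191406), (34.0842399597168, 42.84346389770508), 90.0948715209961)
```

View pics/w2.png

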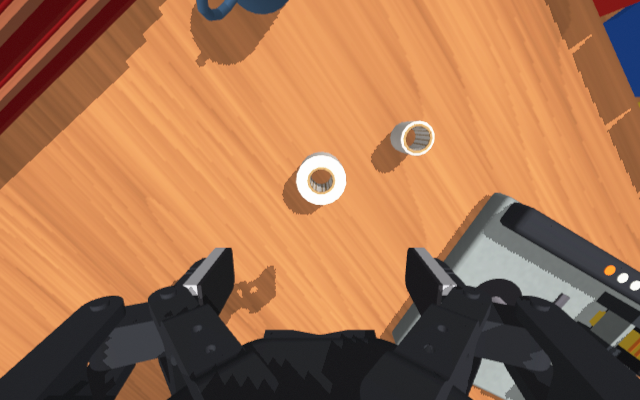

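The wrist view shows the roll's top ring centred at about (321.5,180.7) with its hole at (321,180), and the spent roll at (417,138).

```bash
cat >> h.py <<'E'
def tool_delta(p,o=None):
    o=o or bot.get_obs(); return R.from_quat(o['tool_rot']).inv().apply(np.array(p)-o['eef_pos'])/.05
E
python3 - <<'E'
from h import *
np.set_printoptions(precision=4,suppress=True)
o=bot.get_obs(); C=cam('wrist',o)
im=cv2.imread('pics/w2.png').astype(int)
m=((im.min(2)>185)).astype(np.uint8); m[:,:280]=0;m[:,360:]=0;m[:140]=0;m[220:]=0
c=max(cv2.findContours(m,0,1)[0],key=cv2.contourArea)
e=cv2.fitEllipse(cv2.convexHull(c)); print(e)
p=ray(C,*e[0],.05); print(p,ray(C,321,180,.05)); p[2]=.025; print(tool_delta(p,o))
print('spent',ray(C,417,138,.05))
E
```

```text
((320.9631652832031, 179.42227172851562), (49.55205535888672, 50.386680603027344), 21.71839141845703)
[0.4585 0.2796 0.05  ] [0.4582 0.2791 0.05  ]
[0.1395 0.0493 4.3589]
spent [0.5703 0.2529 0.05  ]
```

>>> drive_tool --rows '[{"dx":0.14,"dy":0.05,"dz":1,"wx":0,"wy":0,"wz":0,"hand":85},{"dx":0.14,"dy":0.05,"dz":2,"wx":0,"wy":0,"wz":0,"hand":85},{"dx":0.14,"dy":0.05,"dz":2.8,"wx":0,"wy":0,"wz":0,"hand":85},{"dx":0.14,"dy":0.05,"dz":3.4,"wx":0,"wy":0,"wz":0,"hand":85},{"dx":0.14,"dy":0.05,"dz":3.9,"wx":0,"wy":0,"wz":0,"hand":85},{"dx":0.14,"dy":0.05,"dz":4.2,"wx":0,"wy":0,"wz":0,"hand":85},{"dx":0.14,"dy":0.05,"dz":4.35,"wx":0,"wy":0,"wz":0,"hand":85},{"dx":0.14,"dy":0.05,"dz":4.35,"wx":0,"wy":0,"wz":0,"hand":85},{"dx":0.14,"dy":0.05,"dz":4.35,"wx":0,"wy":0,"wz":0,"hand":65},{"dx":0.14,"dy":0.05,"dz":4.35,"wx":0,"wy":0,"wz":0,"hand":60},{"dx":0.14,"dy":0.05,"dz":4.35,"wx":0,"wy":0,"wz":0,"hand":50},{"dx":0.14,"dy":0.05,"dz":4.35,"wx":0,"wy":0,"wz":0,"hand":45},{"dx":0.14,"dy":0.05,"dz":4.35,"wx":0,"wy":0,"wz":0,"hand":45},{"dx":0.14,"dy":0.05,"dz":4.35,"wx":0,"wy":0,"wz":0,"hand":45},{"dx":0.14,"dy":0.05,"dz":4.35,"wx":0,"wy":0,"wz":0,"hand":45}]'

```text
clock: 4.55
eef_pos: [0.4596, 0.2815, 0.0267]
tool_rot: [0.894, 0.447, 0.002, -0.0]
ft_force: [-1.7, -1.1, 5.7]
grip_width: 0.0567
grasp_force: 63.9
```

>>> drive_tool --rows '[{"dx":0,"dy":0,"dz":-0.4,"wx":0,"wy":0,"wz":0,"hand":45},{"dx":0,"dy":0,"dz":-1.1,"wx":0,"wy":0,"wz":0,"hand":45},{"dx":0,"dy":0,"dz":-1.9,"wx":0,"wy":0,"wz":0,"hand":45},{"dx":-0.3,"dy":0.3,"dz":-2.4,"wx":0,"wy":0,"wz":0,"hand":45},{"dx":-0.8,"dy":0.8,"dz":-2.5,"wx":0,"wy":0,"wz":0,"hand":45},{"dx":-1.4,"dy":1.3,"dz":-2.5,"wx":0,"wy":0,"wz":0,"hand":45},{"dx":-2,"dy":1.9,"dz":-2.5,"wx":0,"wy":0,"wz":0,"hand":45},{"dx":-2.6,"dy":2.5,"dz":-2.5,"wx":0,"wy":0,"wz":0,"hand":45},{"dx":-3.2,"dy":3.1,"dz":-2.5,"wx":0,"wy":0,"wz":0,"hand":45},{"dx":-3.8,"dy":3.6,"dz":-2.5,"wx":0,"wy":0,"wz":0,"hand":45},{"dx":-4.3,"dy":4.1,"dz":-2.5,"wx":0,"wy":0,"wz":0,"hand":45},{"dx":-4.7,"dy":4.4,"dz":-2.5,"wx":0,"wy":0,"wz":0,"hand":45},{"dx":-4.9,"dy":4.6,"dz":-2.5,"wx":0,"wy":0,"wz":0,"hand":45},{"dx":-4.98,"dy":4.66,"dz":-2.5,"wx":0,"wy":0,"wz":0,"hand":45},{"dx":-4.98,"dy":4.66,"dz":-2.5,"wx":0,"wy":0,"wz":0,"hand":45},{"dx":-4.98,"dy":4.66,"dz":-2.5,"wx":0,"wy":0,"wz":0,"hand":45},{"dx":-4.98,"dy":4.66,"dz":-2.5,"wx":0,"wy":0,"wz":0,"hand":45}]'

```text
clock: 6.25
eef_pos: [0.4956, -0.0571, 0.1498]
tool_rot: [0.894, 0.448, 0.0, -0.0]
ft_force: [-0.5, 0.2, -1.5]
grip_width: 0.0568
grasp_force: 64.2
```

```bash
python3 - <<'E'
from h import *
np.set_printoptions(precision=4,suppress=True)
o=bot.get_obs(); im=bot.camera('wrist'); save('w3.png',im); C=cam('wrist',o)
print(o['clock'],o['eef_pos'],o['tool_rot'],o['joint_pos'])
print('pred spindle foot/top, tcp roll top',proj(C,[.544,.007,.04]),proj(C,[.544,.007,.082]),proj(C,o['eef_pos']+np.array([0,0,.0235])))
E
```

```text
6.25 [ 0.4956 -0.0571  0.1498] [ 0.8939  0.4482  0.     -0.0002] [-0.1148  0.2994 -0.1655  1.106   0.0003  2.0974]
pred spindle foot/top, tcp roll top [318.8674 106.9884] [318.665  102.8287] [317.2224 287.2031]
```

View pics/w3.png

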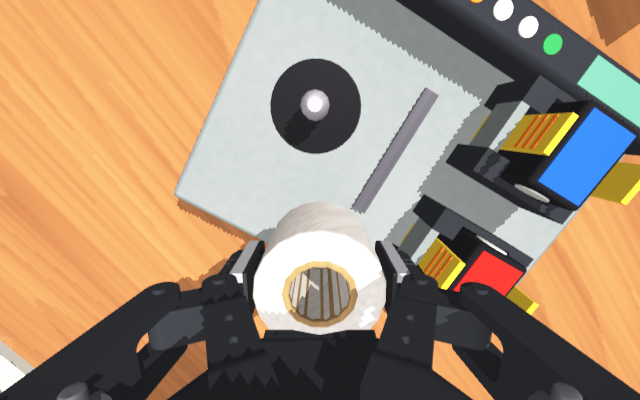

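Spindle tip is at (315,104) and its dark disc at (316,106). The held roll's core rim centres at about (320,293.5). The roll hangs straight in the fingers.

```bash
python3 - <<'E'
from h import *
np.set_printoptions(precision=4,suppress=True)
o=bot.get_obs(); C=cam('wrist',o)
im=cv2.imread('pics/w3.png')
hsv=cv2.cvtColor(im,cv2.COLOR_BGR2HSV)
# dark disc
m=(im.max(2)<75).astype(np.uint8); m[:,:250]=0;m[:,380:]=0;m[:40]=0;m[170:]=0
c=max(cv2.findContours(m,0,1)[0],key=cv2.contourArea); e=cv2.fitEllipse(cv2.convexHull(c)); print('disc',e)
s0=ray(C,*e[0],.0405)
m=(im.min(2)>200).astype(np.uint8); m[:,:290]=0;m[:,340:]=0;m[:80]=0;m[130:]=0
c=max(cv2.findContours(m,0,1)[0],key=cv2.contourArea); e=cv2.fitEllipse(cv2.convexHull(c)); print('tip',e)
s1=ray(C,*e[0],.082); print('spindle',s0,s1)
# core rim: brown
m=((hsv[:,:,1]>60)&(hsv[:,:,0]<25)).astype(np.uint8); m[:,:275]=0;m[:,365:]=0;m[:255]=0;m[331:]=0
c=max(cv2.findContours(m,0,1)[0],key=cv2.contourArea); e=cv2.fitEllipse(cv2.convexHull(c)); print('core',e)
zt=o['eef_pos'][2]+.0233
r=ray(C,*e[0],zt); print('roll',r,'in tool mm',tool_delta([*r[:2],zt],o)*50)
pts=cv2.convexHull(c)[:,0]; w=np.array([ray(C,*q,zt)[:2] for q in pts]); print('core diam',np.ptp(w,0),(w.max(0)+w.min(0))/2)
for s in (s0,s1): print('move', tool_delta([*(o['eef_pos'][:2]+s[:2]-r[:2]),.15],o))
for n,u,v,z in [('redtop?',487,283,.11),('blue',588,157,.11)]: print(n,ray(C,u,v,z))
E
```

```text
disc ((315.16058349609375, 105.68519592285156), (88.98990631103516, 93.77915954589844), 178.64822387695312)
tip ((315.489501953125, 101.55531311035156), (16.574607849121094, 20.797595977783203), 25.003355026245117)
spindle [0.5422 0.0095 0.0405] [0.5428 0.0088 0.082 ]
core ((319.461669921875, 293.8119201660156), (65.98524475097656, 74.6513900756836), 89.9374008178711)
roll [ 0.4944 -0.0603  0.1731] in tool mm [ -3.2693   0.9306 -23.3007]
core diam [0.0314 0.0317] [ 0.4941 -0.0606]
move [ 1.6899 -0.0684 -0.004 ]
move [ 1.6867 -0.0512 -0.004 ]
redtop? [ 0.5644 -0.1524  0.11  ]
blue [ 0.6517 -0.114   0.11  ]
```

>>> drive_tool --rows '[{"dx":0.6,"dy":-0.03,"dz":0,"wx":0,"wy":0,"wz":0,"hand":45},{"dx":1.2,"dy":-0.06,"dz":0,"wx":0,"wy":0,"wz":0,"hand":45},{"dx":1.6,"dy":-0.06,"dz":0,"wx":0,"wy":0,"wz":0,"hand":45},{"dx":1.69,"dy":-0.06,"dz":0,"wx":0,"wy":0,"wz":0,"hand":45},{"dx":1.69,"dy":-0.06,"dz":0.2,"wx":0,"wy":0,"wz":0,"hand":45},{"dx":1.69,"dy":-0.06,"dz":0.4,"wx":0,"wy":0,"wz":0,"hand":45},{"dx":1.69,"dy":-0.06,"dz":0.6,"wx":0,"wy":0,"wz":0,"hand":45},{"dx":1.69,"dy":-0.06,"dz":0.75,"wx":0,"wy":0,"wz":0,"hand":45},{"dx":1.69,"dy":-0.06,"dz":0.85,"wx":0,"wy":0,"wz":0,"hand":45},{"dx":1.69,"dy":-0.06,"dz":0.9,"wx":0,"wy":0,"wz":0,"hand":45},{"dx":1.69,"dy":-0.06,"dz":0.95,"wx":0,"wy":0,"wz":0,"hand":45},{"dx":1.69,"dy":-0.06,"dz":1.0,"wx":0,"wy":0,"wz":0,"hand":45},{"dx":1.69,"dy":-0.06,"dz":1.0,"wx":0,"wy":0,"wz":0,"hand":45},{"dx":1.69,"dy":-0.06,"dz":1.0,"wx":0,"wy":0,"wz":0,"hand":45}]'

```text
clock: 7.7
eef_pos: [0.5441, 0.0112, 0.1]
tool_rot: [0.894, 0.447, 0.0, 0.0]
ft_force: [-0.5, 0.2, -1.0]
grip_width: 0.0569
grasp_force: 64.2
```

>>> drive_tool --rows '[{"dx":0,"dy":0,"dz":0.08,"wx":0,"wy":0,"wz":0,"hand":45},{"dx":0,"dy":0,"dz":0.16,"wx":0,"wy":0,"wz":0,"hand":45},{"dx":0,"dy":0,"dz":0.24,"wx":0,"wy":0,"wz":0,"hand":45},{"dx":0,"dy":0,"dz":0.3,"wx":0,"wy":0,"wz":0,"hand":45},{"dx":0,"dy":0,"dz":0.3,"wx":0,"wy":0,"wz":0,"hand":45}]'

```text
clock: 8.2
eef_pos: [0.5433, 0.0112, 0.084]
tool_rot: [0.894, 0.447, -0.001, -0.0]
ft_force: [1.1, -0.2, -1.8]
grip_width: 0.0571
grasp_force: 64.2
```

>>> drive_tool --rows '[{"dx":0,"dy":0,"dz":0.07,"wx":0,"wy":0,"wz":0,"hand":45},{"dx":0,"dy":0,"dz":0.14,"wx":0,"wy":0,"wz":0,"hand":45},{"dx":0,"dy":0,"dz":0.2,"wx":0,"wy":0,"wz":0,"hand":45},{"dx":0,"dy":0,"dz":0.26,"wx":0,"wy":0,"wz":0,"hand":45},{"dx":0,"dy":0,"dz":0.31,"wx":0,"wy":0,"wz":0,"hand":45},{"dx":0,"dy":0,"dz":0.33,"wx":0,"wy":0,"wz":0,"hand":45},{"dx":0,"dy":0,"dz":0.33,"wx":0,"wy":0,"wz":0,"hand":45}]'

```text
clock: 8.9
eef_pos: [0.5438, 0.0112, 0.0681]
tool_rot: [0.894, 0.447, -0.0, -0.0]
ft_force: [-0.7, 0.2, -1.1]
grip_width: 0.0567
grasp_force: 64.2
```

>>> drive_tool --rows '[{"dx":0,"dy":0,"dz":0.02,"wx":0,"wy":0,"wz":0,"hand":45},{"dx":0,"dy":0,"dz":0.04,"wx":0,"wy":0,"wz":0,"hand":45},{"dx":0,"dy":0,"dz":0.04,"wx":0,"wy":0,"wz":0,"hand":45}]'

```text
clock: 9.2
eef_pos: [0.5441, 0.0112, 0.0668]
tool_rot: [0.894, 0.447, 0.0, 0.0]
ft_force: [-0.8, 0.2, -0.1]
grip_width: 0.0568
grasp_force: 64.6
```

Contact with the deck, so I'll open and go up.

>>> drive_tool --rows '[{"dx":0,"dy":0,"dz":0,"wx":0,"wy":0,"wz":0,"hand":62},{"dx":0,"dy":0,"dz":0,"wx":0,"wy":0,"wz":0,"hand":70},{"dx":0,"dy":0,"dz":0,"wx":0,"wy":0,"wz":0,"hand":85},{"dx":0,"dy":0,"dz":0,"wx":0,"wy":0,"wz":0,"hand":85},{"dx":0,"dy":0,"dz":0,"wx":0,"wy":0,"wz":0,"hand":85},{"dx":0,"dy":0,"dz":0,"wx":0,"wy":0,"wz":0,"hand":85},{"dx":0,"dy":0,"dz":-0.4,"wx":0,"wy":0,"wz":0,"hand":85},{"dx":0,"dy":0,"dz":-1.2,"wx":0,"wy":0,"wz":0,"hand":85},{"dx":0,"dy":0,"dz":-2.1,"wx":0,"wy":0,"wz":0,"hand":85},{"dx":0,"dy":0,"dz":-2.9,"wx":0,"wy":0,"wz":0,"hand":85},{"dx":0,"dy":0,"dz":-3.3,"wx":0,"wy":0,"wz":0,"hand":85},{"dx":0,"dy":0,"dz":-3.3,"wx":0,"wy":0,"wz":0,"hand":85}]'

```text
clock: 10.4
eef_pos: [0.5461, 0.0113, 0.2354]
tool_rot: [0.894, 0.447, 0.004, 0.002]
ft_force: [0.1, -0.1, 1.2]
grip_width: 0.0853
grasp_force: 0.0
```

```bash
python3 - <<'E'
from h import *
np.set_printoptions(precision=4,suppress=True)
o=bot.get_obs(); C=cam('wrist',o)
bot.camera('wrist')
for t in ['roll_full']:
  for d in bot.outline_of('wrist',t)[:1]: print(d['score'],d['extent'])
sp=np.array([.5425,.0092]); x=np.array([np.cos(np.radians(24)),np.sin(np.radians(24))]); y=np.array([-x[1],x[0]])
red=sp-.05*x-.155*y; print('red est',red)
print('pred roll top',proj(C,[*sp,.09]))
# viewpoint: TCP 70mm behind (along -printer x), z .23
t=np.array([*(red-.07*x),.23]); print('delta',tool_delta(t,o), o['eef_pos'])
print('yaw deg',np.degrees(np.arctan2(*(R.from_quat(o['tool_rot']).as_matrix()[[1,0],0]))))
E
```

```text
0.89 [316.8, 198.5, 56.8, 65.2]
red est [ 0.5599 -0.1527]
pred roll top [316.0318 199.4921]
delta [-3.6831  1.5042  0.0993] [0.5461 0.0113 0.2354]
yaw deg 53.15125805830422
```

The roll sits on the spindle. Next I view the red cassette, turning to yaw 24°.

>>> drive_tool --rows '[{"dx":-0.7,"dy":0.3,"dz":0.1,"wx":0,"wy":0,"wz":1.2,"hand":85},{"dx":-1.4,"dy":0.6,"dz":0.1,"wx":0,"wy":0,"wz":2.4,"hand":85},{"dx":-2.2,"dy":0.9,"dz":0.1,"wx":0,"wy":0,"wz":3.8,"hand":85},{"dx":-3.0,"dy":1.2,"dz":0.1,"wx":0,"wy":0,"wz":5,"hand":85},{"dx":-3.5,"dy":1.4,"dz":0.1,"wx":0,"wy":0,"wz":5.83,"hand":85},{"dx":-3.68,"dy":1.5,"dz":0.1,"wx":0,"wy":0,"wz":5.83,"hand":85},{"dx":-3.68,"dy":1.5,"dz":0.1,"wx":0,"wy":0,"wz":5.83,"hand":85},{"dx":-3.68,"dy":1.5,"dz":0.1,"wx":0,"wy":0,"wz":5.83,"hand":85},{"dx":-3.68,"dy":1.5,"dz":0.1,"wx":0,"wy":0,"wz":5.83,"hand":85}]'

```text
clock: 11.4
eef_pos: [0.4938, -0.1797, 0.2258]
tool_rot: [0.978, 0.209, -0.0, -0.0]
ft_force: [1.0, 0.4, -0.8]
grip_width: 0.0853
grasp_force: 0.0
```

```bash
python3 - <<'E'
from h import *
np.set_printoptions(precision=4,suppress=True)
o=bot.get_obs(); im=bot.camera('wrist'); save('w4.png',im); C=cam('wrist',o)
print(o['clock'],o['eef_pos'],o['tool_rot'],o['joint_pos'])
print(proj(C,[.56,-.1527,.11]))
hsv=cv2.cvtColor(im,cv2.COLOR_RGB2HSV)
for n,lo,hi in [('red',[0,200,120],[6,255,255]),('blue',[105,170,120],[120,255,255]),('yel',[22,150,120],[32,255,255])]:
    m=cv2.inRange(hsv,np.array(lo),np.array(hi))
    for c in sorted(cv2.findContours(m,0,1)[0],key=cv2.contourArea)[-4:]:
        if cv2.contourArea(c)>100: print(n,cv2.contourArea(c),cv2.minAreaRect(c),[ray(C,*q,.11)[:2].round(4).tolist() for q in cv2.boxPoints(cv2.minAreaRect(c))] if n!='yel' else '')
E
```

```text
11.4 [ 0.4938 -0.1797  0.2258] [ 0.9779  0.2091 -0.0003 -0.0004] [-0.3492  0.2993  0.0406  1.3131  0.0004  2.3711]
[321.4044 119.2327]
red 699.5 ((321.5, 137.0), (26.0, 37.0), 90.0) [[0.5504, -0.1404], [0.5628, -0.1683], [0.5436, -0.1773], [0.5309, -0.1487]]
blue 665.5 ((322.5, 8.5), (17.0, 41.0), 90.0) [[0.632, -0.1046], [0.6444, -0.1325], [0.6343, -0.1373], [0.6217, -0.109]]
yel 112.5 ((287.0, 9.0), (18.0, 10.0), 90.0) 
yel 137.0 ((356.6844482421875, 8.971312522888184), (10.954825401306152, 19.01250648498535), 5.19442892074585) 
yel 254.0 ((288.5, 121.0), (11.0, 32.0), 0.0) 
yel 266.5 ((354.0043029785156, 121.39601135253906), (12.780576705932617, 31.0980167388916), 2.38594388961792)
```

View pics/w4.png

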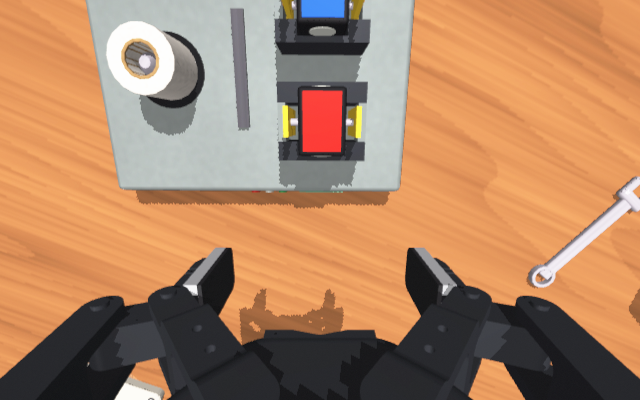

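The red cassette's top is centred at (322.3,121.5) and its catches at x≈285 and 359, square to the gripper. The roll sits on the spindle with the tip visible in its hole.

```bash
python3 - <<'E'
from h import *
np.set_printoptions(precision=4,suppress=True)
o=bot.get_obs(); C=cam('wrist',o)
im=cv2.imread('pics/w4.png'); hsv=cv2.cvtColor(im,cv2.COLOR_BGR2HSV)
m=(((hsv[:,:,0]<8)|(hsv[:,:,0]>172))&(hsv[:,:,1]>180)&(hsv[:,:,2]>90)).astype(np.uint8); m[:,:280]=0;m[:,370:]=0;m[:75]=0;m[170:]=0
x,y,w,h=cv2.boundingRect(m); print(x,y,w,h)
p=ray(C,x+w/2-.5,y+h/2-.5,.11); q=ray(C,321.8,121.2,.119)
q1=ray(C,285,121.2,.119);q2=ray(C,358.8,121.2,.119);print('catch width',np.linalg.norm(q1-q2))
print(p,q)
for z in (.175,.112): print(tool_delta([*p[:2],z],o),tool_delta([*q[:2],z],o))
E
```

```text
302 91 40 61
catch width 0.05868016107119799
[ 0.5589 -0.1533  0.11  ] [ 0.5587 -0.1536  0.119 ]
[1.4016 0.0521 1.0187] [1.3956 0.0559 1.0187]
[1.402  0.053  2.2787] [1.396  0.0568 2.2787]
```

>>> drive_tool --rows '[{"dx":0.6,"dy":0.03,"dz":0,"wx":0,"wy":0,"wz":0,"hand":85},{"dx":1.2,"dy":0.05,"dz":0.2,"wx":0,"wy":0,"wz":0,"hand":85},{"dx":1.4,"dy":0.05,"dz":0.6,"wx":0,"wy":0,"wz":0,"hand":85},{"dx":1.4,"dy":0.05,"dz":1.0,"wx":0,"wy":0,"wz":0,"hand":85},{"dx":1.4,"dy":0.05,"dz":1.4,"wx":0,"wy":0,"wz":0,"hand":85},{"dx":1.4,"dy":0.05,"dz":1.8,"wx":0,"wy":0,"wz":0,"hand":85},{"dx":1.4,"dy":0.05,"dz":2.15,"wx":0,"wy":0,"wz":0,"hand":85},{"dx":1.4,"dy":0.05,"dz":2.35,"wx":0,"wy":0,"wz":0,"hand":85},{"dx":1.4,"dy":0.05,"dz":2.45,"wx":0,"wy":0,"wz":0,"hand":85},{"dx":1.4,"dy":0.05,"dz":2.45,"wx":0,"wy":0,"wz":0,"hand":85},{"dx":1.4,"dy":0.05,"dz":2.45,"wx":0,"wy":0,"wz":0,"hand":85}]'

```text
clock: 12.55
eef_pos: [0.5592, -0.1548, 0.1047]
tool_rot: [0.978, 0.208, 0.001, 0.0]
ft_force: [-0.5, -0.4, -0.1]
grip_width: 0.0849
grasp_force: 0.0
```

```bash
python3 - <<'E'
from h import *
o=bot.get_obs(); im=bot.camera('wrist'); save('w5.png',im); print(o['eef_pos'],o['ft_force'])
E
```

```text
[ 0.55921564 -0.15476722  0.10465581] [-0.5109736  -0.42182108 -0.12547536]
```

View pics/w5.png

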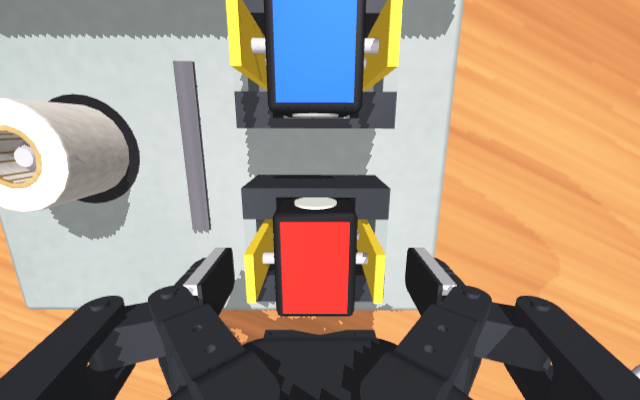

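The catches centre at x≈315 against the fingers' 319.5, so I'm 1.4 mm off in tool y, which agrees with the pose reading. I'll correct that and pinch.

>>> drive_tool --rows '[{"dx":0,"dy":-0.03,"dz":0.04,"wx":0,"wy":0,"wz":0,"hand":85},{"dx":0,"dy":-0.03,"dz":0.04,"wx":0,"wy":0,"wz":0,"hand":72},{"dx":0,"dy":-0.03,"dz":0.04,"wx":0,"wy":0,"wz":0,"hand":64},{"dx":0,"dy":-0.03,"dz":0.04,"wx":0,"wy":0,"wz":0,"hand":58},{"dx":0,"dy":-0.03,"dz":0.04,"wx":0,"wy":0,"wz":0,"hand":52},{"dx":0,"dy":-0.03,"dz":0.04,"wx":0,"wy":0,"wz":0,"hand":46},{"dx":0,"dy":-0.03,"dz":0.04,"wx":0,"wy":0,"wz":0,"hand":40},{"dx":0,"dy":-0.03,"dz":0.04,"wx":0,"wy":0,"wz":0,"hand":40},{"dx":0,"dy":-0.03,"dz":0.04,"wx":0,"wy":0,"wz":0,"hand":40},{"dx":0,"dy":-0.03,"dz":0.04,"wx":0,"wy":0,"wz":0,"hand":40},{"dx":0,"dy":-0.03,"dz":0.04,"wx":0,"wy":0,"wz":0,"hand":40},{"dx":0,"dy":-0.03,"dz":0.04,"wx":0,"wy":0,"wz":0,"hand":40}]'

```text
clock: 13.8
eef_pos: [0.5583, -0.153, 0.1055]
tool_rot: [0.978, 0.208, 0.001, 0.0]
ft_force: [-6.5, 3.2, 18.4]
grip_width: 0.0413
grasp_force: 56.2
```

Opening is 41 mm rather than 50 mm, with 18 N upward on the tool, so I'll look.

```bash
python3 - <<'E'
from h import *
o=bot.get_obs(); im=bot.camera('wrist'); s=bot.camera('scene')
a=cv2.resize(im[150:340,180:460],(800,543),interpolation=2)[:380]; b=cv2.resize(s[150:270,200:420],(400,218),interpolation=2)
v=np.zeros((600,800,3),np.uint8); v[:380]=a; v[382:600,:400]=b; save('w6.png',v); print(o['grip_width'],o['grasp_force'],o['ft_force'],o['ft_torque'])
E
```

```text
0.041255953094878825 56.15222958382219 [-6.50615694  3.18498844 18.37846642] [ 7.85383239e-01  1.37413506e+00 -1.53196358e-04]
```

View pics/w6.png

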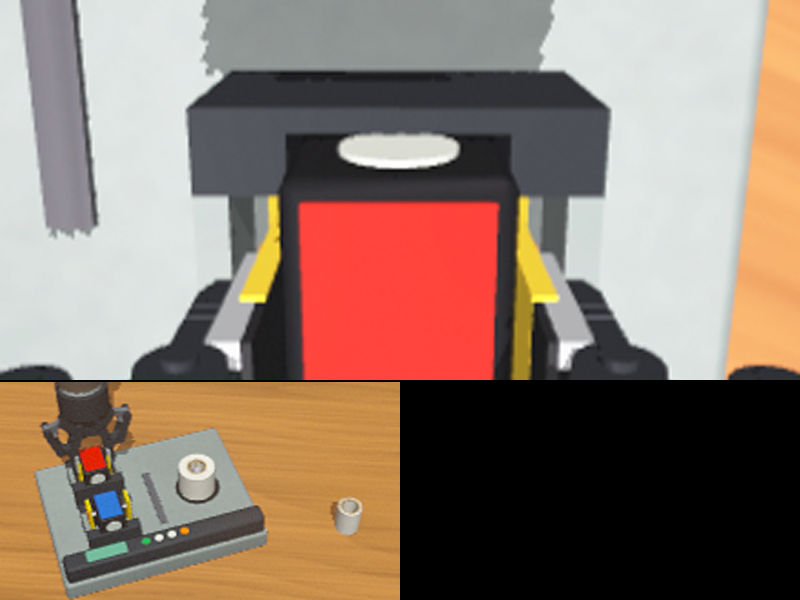

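Both catches are between the pads and nothing else is touched. The upward force fits the pads swinging forward as they close. I'll relieve it a few mm upward and read the force.

>>> drive_tool --rows '[{"dx":0,"dy":0,"dz":-0.03,"wx":0,"wy":0,"wz":0,"hand":40},{"dx":0,"dy":0,"dz":-0.06,"wx":0,"wy":0,"wz":0,"hand":40},{"dx":0,"dy":0,"dz":-0.09,"wx":0,"wy":0,"wz":0,"hand":40},{"dx":0,"dy":0,"dz":-0.09,"wx":0,"wy":0,"wz":0,"hand":40}]'

```text
clock: 14.3
eef_pos: [0.5578, -0.1536, 0.1059]
tool_rot: [0.978, 0.208, -0.0, -0.0]
ft_force: [0.3, 0.3, -1.0]
grip_width: 0.0408
grasp_force: 52.5
```

>>> drive_tool --rows '[{"dx":0,"dy":0,"dz":-0.04,"wx":0,"wy":0,"wz":0,"hand":40},{"dx":0,"dy":0,"dz":-0.08,"wx":0,"wy":0,"wz":0,"hand":40},{"dx":0,"dy":0,"dz":-0.12,"wx":0,"wy":0,"wz":0,"hand":40},{"dx":0,"dy":0,"dz":-0.12,"wx":0,"wy":0,"wz":0,"hand":40}]'

```text
clock: 14.7
eef_pos: [0.5582, -0.1536, 0.1126]
tool_rot: [0.978, 0.208, 0.0, 0.0]
ft_force: [0.2, 0.2, -0.6]
grip_width: 0.0411
grasp_force: 52.5
```

```bash
python3 - <<'E'
from h import *
np.set_printoptions(precision=4,suppress=True)
o=bot.get_obs(); im=bot.camera('wrist'); save('w7.png',im); C=cam('wrist',o)
hsv=cv2.cvtColor(im,cv2.COLOR_RGB2HSV)
m=(((hsv[:,:,0]<8)|(hsv[:,:,0]>172))&(hsv[:,:,1]>180)&(hsv[:,:,2]>90)).astype(np.uint8); m[:,:230]=0;m[:,420:]=0;m[:150]=0;m[335:]=0
k=max(cv2.findContours(m,0,1)[0],key=cv2.contourArea); print('red now',cv2.boundingRect(k))
im6=cv2.imread('pics/w5.png')[:,:,::-1]; hsv=cv2.cvtColor(np.ascontiguousarray(im6),cv2.COLOR_RGB2HSV)
m=(((hsv[:,:,0]<8)|(hsv[:,:,0]>172))&(hsv[:,:,1]>180)&(hsv[:,:,2]>90)).astype(np.uint8); m[:,:230]=0;m[:,420:]=0;m[:150]=0;m[335:]=0
k=max(cv2.findContours(m,0,1)[0],key=cv2.contourArea); print('red w5',cv2.boundingRect(k), o['ft_torque'])
# predicted red centre if still seated
print('pred seated',proj(C,[.5588,-.1534,.11]),'if lifted',proj(C,[.5588,-.1534,.116]))
E
```

```text
red now (285, 220, 70, 92)
red w5 (280, 222, 70, 92) [0.0067 0.0017 0.01  ]
pred seated [317.7823 259.3415] if lifted [317.7083 264.812 ]
```

The red top keeps the same size and place in the wrist view after an 8 mm lift, so the cassette is coming along. I'll lift on.

>>> drive_tool --rows '[{"dx":0,"dy":0,"dz":-0.15,"wx":0,"wy":0,"wz":0,"hand":40},{"dx":0,"dy":0,"dz":-0.3,"wx":0,"wy":0,"wz":0,"hand":40},{"dx":0,"dy":0,"dz":-0.5,"wx":0,"wy":0,"wz":0,"hand":40},{"dx":0,"dy":0,"dz":-0.7,"wx":0,"wy":0,"wz":0,"hand":40},{"dx":0,"dy":0,"dz":-0.9,"wx":0,"wy":0,"wz":0,"hand":40},{"dx":0,"dy":0,"dz":-1.1,"wx":0,"wy":0,"wz":0,"hand":40},{"dx":0,"dy":0,"dz":-1.3,"wx":0,"wy":0,"wz":0,"hand":40},{"dx":0,"dy":0,"dz":-1.5,"wx":0,"wy":0,"wz":0,"hand":40},{"dx":0,"dy":0,"dz":-1.7,"wx":0,"wy":0,"wz":0,"hand":40},{"dx":0,"dy":0,"dz":-1.9,"wx":0,"wy":0,"wz":0,"hand":40},{"dx":0,"dy":0,"dz":-2.1,"wx":0,"wy":0,"wz":0,"hand":40},{"dx":0,"dy":0,"dz":-2.3,"wx":0,"wy":0,"wz":0,"hand":40},{"dx":0,"dy":0,"dz":-2.5,"wx":0,"wy":0,"wz":0,"hand":40},{"dx":0,"dy":0,"dz":-2.7,"wx":0,"wy":0,"wz":0,"hand":40},{"dx":0,"dy":0,"dz":-2.85,"wx":0,"wy":0,"wz":0,"hand":40},{"dx":0,"dy":0,"dz":-2.85,"wx":0,"wy":0,"wz":0,"hand":40},{"dx":0,"dy":0,"dz":-2.85,"wx":0,"wy":0,"wz":0,"hand":40},{"dx":0,"dy":0,"dz":-2.85,"wx":0,"wy":0,"wz":0,"hand":40},{"dx":0,"dy":0,"dz":-2.85,"wx":0,"wy":0,"wz":0,"hand":40}]'

```text
clock: 16.65
eef_pos: [0.5576, -0.1534, 0.2541]
tool_rot: [0.978, 0.208, -0.001, -0.0]
ft_force: [0.3, 1.2, -2.2]
grip_width: 0.0412
grasp_force: 52.5
```

```bash
python3 - <<'E'
from h import *
o=bot.get_obs(); im=bot.camera('wrist'); s=bot.camera('scene'); t=bot.camera('top')
v=np.zeros((600,800,3),np.uint8); v[:300,:480]=cv2.resize(im,(480,300)); v[:300,482:800]=cv2.resize(t[130:250,280:407],(318,300)); v[302:600,:546]=cv2.resize(s[130:270,180:436],(546,298),interpolation=2); save('w8.png',v); print(o['eef_pos'],o['grip_width'],o['grasp_force'],o['ft_force'],o['clock'])
for t in ['cassette_blue','cassette_red','roll_full']: print(t,[(d['score'],d['extent']) for d in bot.look_for('scene',t)[:2]])
E
```

```text
[ 0.55760477 -0.15336005  0.25412643] 0.04115009845892469 52.503987749805674 [ 0.32722309  1.16387236 -2.17681053] 16.65
cassette_blue [(0.66, [260.4, 218.4, 23.2, 22.6]), (0.57, [284.4, 224.0, 129.8, 89.7])]
cassette_red [(0.85, [248.8, 162.1, 29.1, 37.1])]
roll_full [(0.89, [308.5, 201.7, 22.3, 25.5]), (0.25, [478.1, 213.8, 39.2, 43.5])]
```

View pics/w8.png

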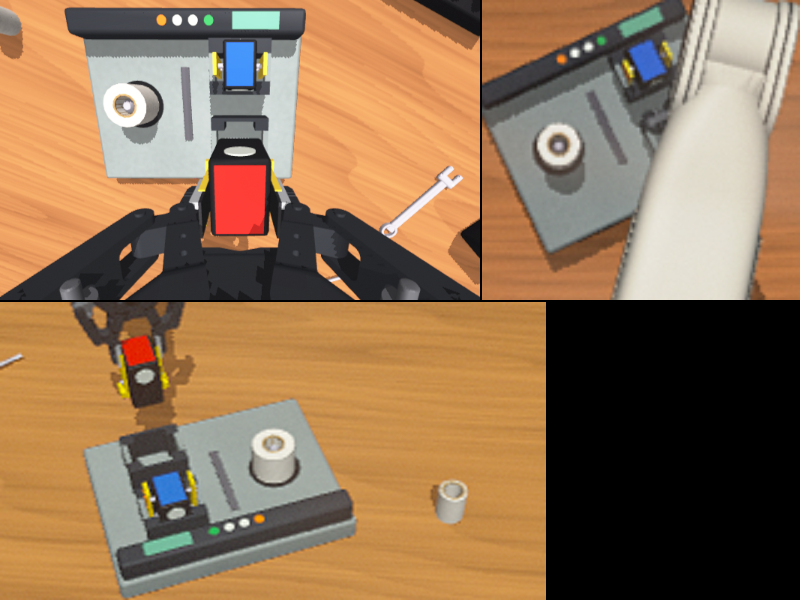

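The red cassette hangs upright in the fingers about 15 cm above its bay. The blue cassette is in place at scene pixel (260,218), and the roll is flat on the spindle at (308,202). Handing in.

```bash
python3 -c "
from workcell import bot
print(bot.job_done())"
```

```text
the job is handed in; nothing more can be done
None
```

The job is handed in at about 17 s, though no verdict was shown: the full roll is on the spindle and released, and the red cassette is held upright by its pinched catches about 15 cm above its bay. In the last pictures the blue cassette was still in its bay and nothing else looked moved. One unexplained reading: the fingers showed a 41 mm opening, not the 50 mm expected with the catches pressed home.

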